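# Find the stamped carton and push it to the dispatch line

## Robot

A 6-joint arm with a two-finger parallel gripper is mounted at the origin on a cart in front of the work surface, level with it; the furniture and walls round the work are solid. World frame = base frame: x ahead of the robot, y to its left, z up, the work surface at z = 0. Lengths are in m, angles in degrees, forces in N, time in s.
With the tool pointing down it reaches from about 0.4 to 0.925 m from the base axis. Payload 3.4 kg.
Tool frame: the origin (TCP) lies between the finger pads; the fingertips stand 11 mm ahead of it and the grasp point (between the pads) lies 8 mm behind it; z points along the fingers, y is the direction in which the jaws open and shut (so a half turn about z gives the same grasp; the last joint's range is limited). The gripper opens to 85 mm and grips with 20 to 120 N. Pads are 22 mm wide; open, the fingers measure 114 mm over their backs; the gripper's body (76 mm by 85 mm) begins 54 mm behind the grasp point. The pads swing forward as they close: fully open they stand 13 mm farther back than shut.
Start: joints at [63.455, 17.578, 86.31, -0, 76.112, -4.211], TCP at [0.219, 0.532, 0.242] pointing down, gripper open.
Joint ranges: [-179.03, 179.03], [-60, 130.46], [8.19, 133.38], [-81.62, 261.62], [5.75, 156.47], [-153.77, 153.77]. Speed limits (degrees/s): [147.25, 147.25, 180, 180, 180, 180].

## Interface

Orientations are given as a 3x3 rotation matrix whose columns are the frame's x, y, z axes.
In Python, from plant import env, eyes, ticket, finder gives the robot as it stands.
- The arm moves only by the tool apply_moves, never from a script. Its argument "rows" is a list of rows, each a list of 7 numbers: the turn, a rotation vector about the tool's x, y, z in degrees, then the shift along the tool's x, y, z in m, then the opening, from -1 (shut) to 1 (fully open), so that 0 is half open. A call has 1 to 20 rows; each row is the pose to reach, as a shift and turn from the pose commanded when the call began, along the tool's axes at that moment; what a row does not reach only later rows make up. A row lasts 1/12 s, in which the tool goes at most 41.7 mm and 7.16 degrees, less where a joint would pass 70% of its speed; a pose out of reach is approached as far as the arm can. A call with a gripper value outside its range is refused whole. The fingers move at their own pace and stop on an object; "newtons" is the grip in N (left out, the last holds). Time passes only in rows, so rows that repeat a pose let the fingers close. It gives the time, the measured TCP pose, the force and the opening at its end, in the units of the state.
- env.observe(): the state, without advancing time (a new reading comes with each control period).
- eyes.grab_frame(name): name is "scene" or "top" or "wrist"; returns a dict with "img" (480x640x3 uint8, red, green, blue), "fx", "fy", "cx", "cy" (pixels), "dist_coeffs" ([k1, k2, p1, p2, k3] as OpenCV has them; the pictures are not rectified), "R" (3x3) and "t" (3): a world point X has camera coordinates R X + t; the wrist camera has in their place "hand_eye" (4x4, takes a point from camera to tool coordinates, whose origin is the TCP and whose axes are the flange's). Camera axes: x right, y down, z forward; pixel columns grow to the right and rows downward; lengths in m; the calibration is good to about 2 mm. A picture is of the moment at which its call begins: read the wrist's pose just before it. There is no depth.
- ticket.hand_in(): hands the job in, once; it reports no verdict.
Trained networks look in a picture, given as the dict that the camera call returned (one of the last four; its "shot" number tells which), for a name from the list of things; names that differ only in an ending like _2 or _b are one class to them, and where a whole thing is asked for, a point or a joint stands for the part that bears it (a point fixed in the world has none). Each returns a list of dicts, best first, with "p" (0 to 1); they miss things now and then, are a little off and sometimes report something else, mostly with a low value. They report only what shows in the picture. A call takes as long as a camera call.
- finder.boxes_of(picture, query): "xyz" ([x, y, z] in m, in world coordinates, good to about 4 mm: the middle of the surface that is visible of it).
- finder.outline_of(picture, query): "pixels" (480x640 bool, what is visible of it).
- finder.pinpoint(picture, query): "xyz" ([x, y, z] in m, in world coordinates, good to about 4 mm: a listed point, or the origin of a listed thing).
The state is a dict: "time_s": time; "qpos": joint angles; "joint_velocities": joint speeds; "joint_torque": joint torques, N m; "ee_pos": TCP position; "ee_rot": TCP orientation; "contact_force": force on the tool from outside, world axes, zero at the start; "ft_torque": the same for the moment, N m; "finger_gap": finger opening in m.
Only numpy, scipy, OpenCV 4.12 (cv2) and the standard library are available. Lean on these libraries where they do the work, as an engineer would, in place of code of your own. Each camera call takes 0.05 s, during which the arm holds its last target.

## Task

One of the two identical test-strip cartons carries a red stamp underneath. Using only your fingertips, tip first one carton and then the other over onto its back, away from you, so that its underside faces you; then push the stamped carton, still lying on its back, ahead until it lies across the yellow dispatch line, half of it on either side. Leave the other carton lying short of the line, never lift a carton off the bench, and do not disturb the other things on the bench.

Things in the scene. Friction and masses are not known exactly. Their poses are not given: they have to be found in the camera images.
- carton_1: tall white and orange test-strip carton, closed, 35 mm deep (own x), 60 mm wide (own y), 105 mm tall (own z), about 70 g, give or take a third; origin at the centre of its underside. Starts upright, x axis pointing away from the robot, ahead and to the right (yaw -0.75 to -0.45). Lying on its back: z axis level, away from the robot, x axis straight down, 35 mm high, underside facing the robot
- carton_2: second, outwardly identical carton, 35 x 60 x 105 mm: all as carton_1. Either one, pushed along its x axis near the top (85 mm up), does not slide but pivots on its far lower edge, and beyond about 0.32 rad falls by itself onto its back
- stamp_centre (a point): centre of the red block stamp, 28 x 50 mm, printed on the underside of one of the two cartons (it coincides with that carton's origin); unseen while the carton stands
- carton_1_centre (a point): centre of carton_1, 52.5 mm along its z axis from its origin
- carton_2_centre (a point): centre of carton_2, 52.5 mm along its z axis from its origin
- dispatch_line: dispatch line: a flat yellow tape on the bench, 22 mm wide (own x) and 400 mm long (own y), with no height to speak of, beyond the cartons; origin at its centre, x axis level and square across the tape, pointing away from the robot
- white_cup: bystander: specimen cup, white screw lid, 52 mm wide, 56 mm tall; origin at the centre of its underside
- orange_cup: bystander: specimen cup, orange screw lid, 52 mm wide, 56 mm tall; origin at the centre of its underside
- cover_glass: bystander: small white and purple box of cover glasses, 46 x 48 x 18 mm; origin at the centre of its underside
- red_marker: bystander: red marker pen lying down, 135 mm long, 17 mm thick; origin at the centre of its underside
- timer: bystander: small white bench timer, 54 x 68 x 34 mm; origin at the centre of its underside

How it is judged (in metres and radians):
On the way, in this order (a step that is already met when the one before it is completed fails the run):
1. one of the cartons lies on its back (angle between any of carton_1, carton_2's own x axis and vertical above 2.9 rad), for 0.2 s.
2. both cartons lie on their backs (angle between each of carton_1, carton_2's own x axis and vertical above 2.9 rad), for 0.2 s.
At the end, for the whole second after the job is handed in: Both cartons lie at rest on their backs; the stamped one lies across the yellow line, its centre within 20 mm of the middle of the tape's width and within the tape's length, its long side within 0.6 rad of square across the tape; the other one's centre is at least 50 mm short of the line (all of step 2 and x of carton_1_centre in the frame of dispatch_line between -0.02 and 0.02 m and y of carton_1_centre in the frame of dispatch_line between -0.2 and 0.2 m and angle between the z axis of carton_1 and the x axis of dispatch_line, either way round below 0.6 rad and x of carton_2_centre in the frame of dispatch_line below -0.05 m and linear speed of each of carton_1, carton_2 below 0.02 m/s); the robot touches nothing.
It fails at once if a carton is lifted: its underside's centre rises more than 35 mm above the bench, or its middle more than 75 mm (height (world z) of any of carton_1, carton_2 above 0.035 m or height (world z) of any of carton_1_centre, carton_2_centre above 0.075 m).
It fails at once if a bystander is moved more than 25 mm (distance of any of white_cup, orange_cup, cover_glass, red_marker, timer from where it was at the start of the episode above 0.025 m).
It also fails if it takes over 51 s, if anything falls off the work surface, if the arm or the gripper's body presses on something with over 40 N, if the wrist force passes 120 N, or if a joint passes its speed limit or range.

## Working session

There is one attempt and no reset: what is moved stays moved. The work goes in short steps, Python scripts to look and compute and a tool call to move; the robot and the scene stay as the last step left them, time stands still between calls to the robot, and variables do not carry over. Pictures are saved under pics/ and viewed, and the job is handed in when it is done.

Besides the shell and the picture viewer there is one more tool, called after ">>>" as name(argument=value, ...), one argument or row to a line, values as JSON. apply_moves: Moves the arm, as the interface text tells. Its arguments: {"type":"object","properties":{"rows":{"type":"array"},"newtons":{"type":"number"}},"required":["rows"]}

```bash
ls; mkdir -p pics
python3 - <<'E'
from plant import env, eyes, ticket, finder
import cv2
o=env.observe(); print(o)
for n in ["scene","top"]:
    f=eyes.grab_frame(n); cv2.imwrite(f"pics/{n}0.png",f["img"][:,:,::-1])
    for q in ["carton_1","dispatch_line","white_cup","orange_cup","cover_glass","red_marker","timer"]:
        for fn in ("pinpoint","boxes_of"):
            try: print(n,q,fn,[(d["xyz"],round(d["p"],2)) for d in getattr(finder,fn)(f,q)][:4])
            except Exception as e: print(n,q,fn,e)
E
```

```text
pics
{'time_s': 0.0, 'qpos': array([ 6.34521976e+01,  1.76224506e+01,  8.63839979e+01,  1.11576280e-03,
        7.61094103e+01, -4.21091500e+00]), 'joint_velocities': array([ 0.01194434,  0.00191396, -0.03473008, -0.03580395,  0.04577361,
        0.04812716]), 'joint_torque': array([-1.89908387e-03, -4.57556391e+01, -2.51908582e+01, -5.10771733e-04,
        1.33190127e-02, -2.38169258e-05]), 'ee_pos': array([0.21824384, 0.53125054, 0.24137838]), 'ee_rot': array([[-9.24963369e-01,  3.80055152e-01, -9.20683962e-04],
       [ 3.80056230e-01,  9.24961632e-01, -1.80045796e-03],
       [ 1.67324015e-04, -2.01526934e-03, -9.99997955e-01]]), 'contact_force': array([ 0.5512704 , -0.47738427, -0.30289224]), 'ft_torque': array([ 0.0050612 ,  0.02121586, -0.02003399]), 'finger_gap': 0.08557751482039798}
scene carton_1 pinpoint [([0.455, -0.1828, -0.0003], 0.73)]
scene carton_1 boxes_of [([0.4017, -0.33, 0.0782], 0.83), ([0.4449, -0.1744, 0.0836], 0.81)]
scene dispatch_line pinpoint [([0.6018, -0.4051, 0.0034], 0.78)]
scene dispatch_line boxes_of [([0.6081, -0.4056, 0.0054], 0.95)]
scene white_cu
[... 962 characters left out ...]
ne boxes_of [([0.5957, -0.4114, 0.002], 0.75)]
top white_cup pinpoint [([0.4931, -0.0011, -0.0012], 0.84)]
top white_cup boxes_of [([0.4879, -0.0041, 0.054], 0.75), ([0.3926, -0.572, 0.019], 0.39)]
top orange_cup pinpoint [([0.5115, 0.0611, 0.0002], 0.56)]
top orange_cup boxes_of [([0.5084, 0.054, 0.0557], 0.58)]
top cover_glass pinpoint [([0.5475, -0.0834, 0.0032], 0.95)]
top cover_glass boxes_of [([0.5417, -0.0849, 0.016], 0.77)]
top red_marker pinpoint []
top red_marker boxes_of [([0.3957, -0.5756, 0.0176], 0.9), ([0.4427, -0.1884, 0.1057], 0.34)]
top timer pinpoint [([0.4011, 0.0841, -0.0008], 0.88), ([0.5505, -0.0827, 0.0015], 0.28)]
top timer boxes_of [([0.3997, 0.0807, 0.0208], 0.72)]
```

View pics/scene0.png

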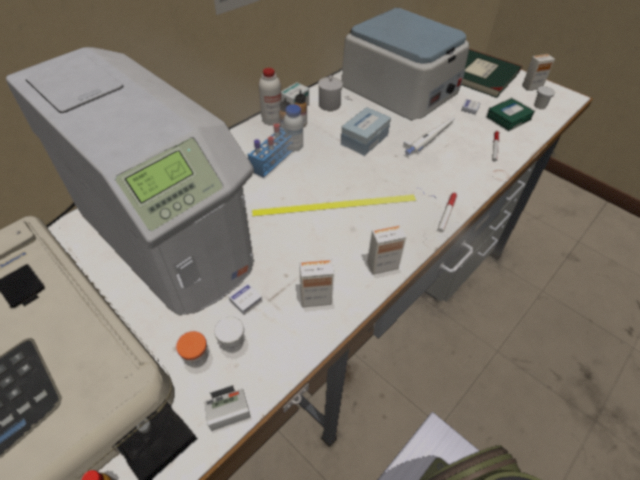

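View pics/top0.png

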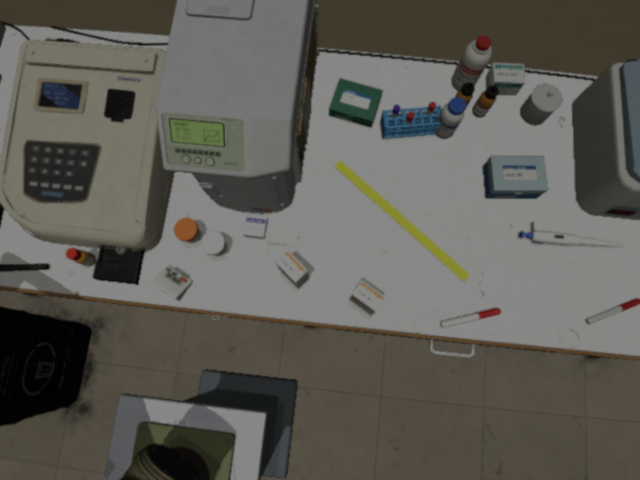

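```bash
cat > h.py <<'E'
import numpy as np, cv2
from plant import env, eyes, ticket, finder
def ray(f,uv,z):
    K=np.array([[f["fx"],0,f["cx"]],[0,f["fy"],f["cy"]],[0,0,1.]])
    u=cv2.undistortPoints(np.array(uv,float).reshape(-1,1,2),K,np.array(f["dist_coeffs"],float)).reshape(-1,2)
    R=np.array(f["R"]);t=np.array(f["t"]).ravel()
    c=-R.T@t; d=np.c_[u,np.ones(len(u))]@R
    return c+d*((z-c[2])/d[:,2])[:,None]
def proj(f,X):
    K=np.array([[f["fx"],0,f["cx"]],[0,f["fy"],f["cy"]],[0,0,1.]])
    return cv2.projectPoints(np.array(X,float).reshape(-1,1,3),cv2.Rodrigues(np.array(f["R"]))[0],np.array(f["t"],float).ravel(),K,np.array(f["dist_coeffs"],float))[0].reshape(-1,2)
E
python3 - <<'E'
from h import *
f=eyes.grab_frame("top"); img=f["img"]
R=np.array(f["R"]);print("cam",-R.T@np.array(f["t"]).ravel())
big=cv2.resize(img[220:340,220:420],None,fx=4,fy=4,interpolation=cv2.INTER_CUBIC)
cv2.imwrite("pics/topc.png",big[:,:,::-1])
s=eyes.grab_frame("scene"); big=cv2.resize(s["img"][210:330,260:440],None,fx=4,fy=4,interpolation=cv2.INTER_CUBIC)
cv2.imwrite("pics/scenec.png",big[:,:,::-1])
m=finder.outline_of(f,"dispatch_line")[0]["pixels"]
hsv=cv2.cvtColor(img,cv2.COLOR_RGB2HSV)
y=(hsv[...,0]>22)&(hsv[...,0]<36)&(hsv[...,1]>120)&(hsv[...,2]>120)
for mm in (m,y):
    v,u=np.nonzero(mm); 
    if mm is y: k=(u>320)&(u<480)&(v>150)&(v<290);u=u[k];v=v[k]
    P=ray(f,np.c_[u,v],0)[:,:2]
    r=cv2.minAreaRect(P.astype(np.float32)*1000);print(r)
    c=P.mean(0);w,V=np.linalg.eigh(np.cov(P.T));print(c,V,np.sqrt(w*12))
for d in finder.outline_of(f,"carton_1"):
    v,u=np.nonzero(d["pixels"]);P=ray(f,np.c_[u,v],.105)[:,:2]
    print(d["p"],cv2.minAreaRect(P.astype(np.float32)*1000),P.mean(0))
E
```

```text
cam [ 0.29438599 -0.26876227  0.99156726]
((602.0374145507812, -408.8546447753906), (395.3760681152344, 23.518699645996094), 52.820953369140625)
[ 0.5970331  -0.41578074] [[-0.79525856  0.60627042]
 [ 0.60627042  0.79525856]] [0.02132246 0.39239921]
((602.8517456054688, -409.70867919921875), (395.82080078125, 18.925308227539062), 52.508384704589844)
[ 0.59886829 -0.41483708] [[-0.79311229  0.60907545]
 [ 0.60907545  0.79311229]] [0.01880903 0.39663731]
0.96 ((399.0101623535156, -339.4572448730469), (57.18975067138672, 43.98466491699219), 59.527000427246094) [ 0.39959851 -0.33963803]
0.89 ((442.34918212890625, -188.23309326171875), (72.05802154541016, 40.98381423950195), 52.36074447631836) [ 0.44226368 -0.18833536]
0.4 ((569.1393432617188, -394.5467834472656), (354.78387451171875, 22.734329223632812), 52.61165237426758) [ 0.56663246 -0.39814288]
```

View pics/topc.png

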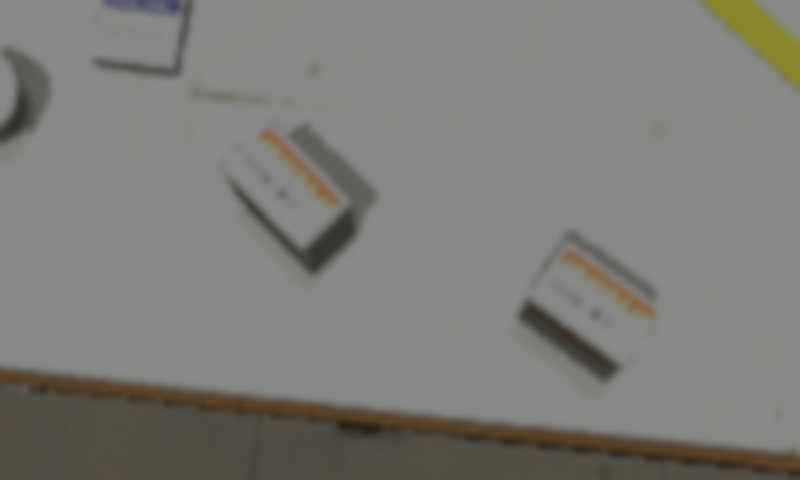

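View pics/scenec.png

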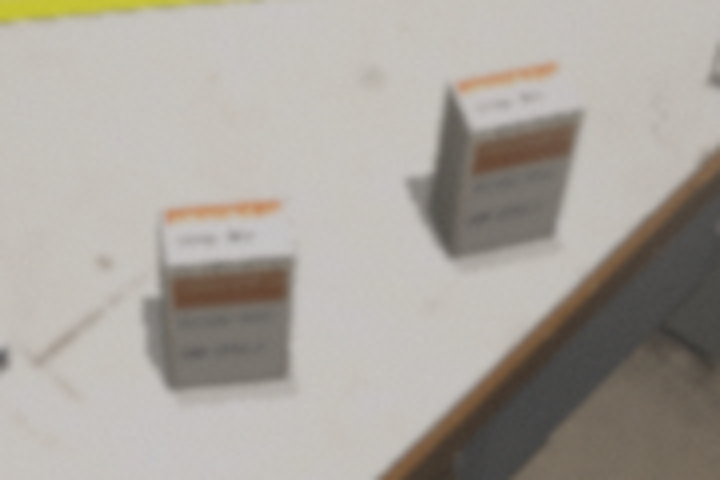

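Run:
```python
from h import *
from scipy.optimize import least_squares
f=eyes.grab_frame("top")
g=lambda c:np.array(c,float)/4+220-0.375
A=g([(222,167),(305,250),(352,205),(268,128)]);B=g([(525,303),(617,362),(660,318),(570,246)])
lowA=g([(312,272)]);lowB=g([(519,316),(606,379)])
for T,n,low in((A,"A",lowA),(B,"B",lowB)):
    P=ray(f,T,.105)[:,:2]; print(n,P.round(4)); print(" c",P.mean(0), "edges",np.linalg.norm(P-np.roll(P,-1,0),axis=1))
    for i,j in((0,1),(3,2)):
        d=P[j]-P[i];print(" yaw",np.arctan2(-d[1],-d[0])-np.pi/2)
    print(" low",ray(f,low,0)[:,:2])
    def res(p):
        x,y,a=p;c,s=np.cos(a),np.sin(a);loc=np.array([(-17.5,30),(-17.5,-30),(17.5,-30),(17.5,30)])/1000
        W=loc@np.array([[c,s],[-s,c]])+[x,y];r=proj(f,np.c_[W,np.full(4,.105)])-T
        l=loc[[1]] if n=="A" else loc[[0,1]]
        W=l@np.array([[c,s],[-s,c]])+[x,y];r2=proj(f,np.c_[W,np.zeros(len(W))])-low
        return np.r_[r.ravel(),r2.ravel()]
    q=least_squares(res,[*P.mean(0),-.6]);print(" fit",q.x,q.fun.round(1))
s=eyes.grab_frame("scene");R=np.array(s["R"]);print("scenecam",-R.T@np.array(s["t"]).ravel())
```

```text
A [[ 0.4542 -0.151 ]
 [ 0.417  -0.1977]
 [ 0.442  -0.2183]
 [ 0.4766 -0.1715]]
 c [ 0.4474636  -0.18459928] edges [0.05971694 0.03245609 0.05821603 0.03037551]
 yaw -0.6733134907007499
 yaw -0.6364368902912733
 low [[ 0.41971247 -0.19459088]]
 fit [ 0.44829835 -0.18415594 -0.67234268] [-0.6  0.4 -0.5  0.5  0.2 -0.6  0.3 -1.9  0.7  1.8]
B [[ 0.4025 -0.3089]
 [ 0.3785 -0.3565]
 [ 0.4022 -0.3759]
 [ 0.4331 -0.3285]]
 c [ 0.40405957 -0.34247128] edges [0.05331162 0.03060826 0.05651798 0.03637554]
 yaw -0.46748433930850997
 yaw -0.5789720534443104
 low [[ 0.40778019 -0.31108656]
 [ 0.37855055 -0.36170727]]
 fit [ 0.40529606 -0.34330138 -0.54232512] [-0.  -1.7  1.6  2.   1.2 -1.2 -0.8 -1.4 -1.2  0.8 -0.9  1.6]
scenecam [0.11219395 0.17699322 0.74739619]
```

>>> apply_moves(
  rows=[
    [0,0,4,-0.249,-0.235,0,-0.5],
    [0,0,4,-0.249,-0.235,0,-0.5],
    [0,0,8,-0.249,-0.235,0,-0.5],
    [0,0,8,-0.249,-0.235,0,-0.5],
    [0,0,8,-0.249,-0.235,0,-0.5],
    [0,0,8,-0.249,-0.235,0,-0.5],
    [0,0,8,-0.249,-0.235,0,-0.5],
    [0,0,8,-0.249,-0.235,0,-0.5],
    [0,0,8,-0.249,-0.235,0,-0.5],
    [0,0,12,-0.351,-0.377,0,-0.5],
    [0,0,15.8,-0.351,-0.377,0,-0.5],
    [0,0,15.8,-0.351,-0.377,0,-0.5],
    [0,0,15.8,-0.351,-0.377,0,-0.5],
    [0,0,15.8,-0.351,-0.377,0,-0.5],
    [0,0,15.8,-0.428,-0.56,0,-0.5],
    [0,0,15.8,-0.428,-0.56,0,-0.5],
    [0,0,15.8,-0.428,-0.56,0,-0.5],
    [0,0,15.8,-0.428,-0.56,0,-0.5],
    [0,0,15.8,-0.428,-0.56,0,-0.5],
    [0,0,15.8,-0.428,-0.56,0.03,-0.5],
  ],
)

```text
time_s: 3.47
ee_pos: [0.4072, -0.156, 0.2169]
ee_rot: [[-0.784, 0.621, 0.013], [0.621, 0.784, -0.009], [-0.016, 0.001, -1.0]]
contact_force: [2.0, -0.6, -0.2]
finger_gap: 0.022
```

>>> apply_moves(
  rows=[
    [0,0,0,0.0,0,0.04,-0.5],
    [0,0,0,0.0,0,0.08,-0.5],
    [0,0,0,0.0,0,0.115,-0.5],
    [0,0,0,0.0,0,0.115,-0.5],
    [0,0,0,0.0,0,0.115,-0.5],
  ],
)

```text
time_s: 3.88
ee_pos: [0.4005, -0.1476, 0.0962]
ee_rot: [[-0.787, 0.617, -0.005], [0.617, 0.787, 0.003], [0.005, -0.001, -1.0]]
contact_force: [-0.3, -0.0, 0.6]
finger_gap: 0.0215
```

Run:
```python
from h import *
o=env.observe();print(o["ee_pos"],o["ee_rot"],o["contact_force"])
for n in("scene","top"):
    f=eyes.grab_frame(n);im=f["img"]
    im=cv2.resize(im[180:360,230:470],None,fx=3,fy=3);cv2.imwrite(f"pics/{n}1.png",im[:,:,::-1])
```

```text
[ 0.40049136 -0.14756009  0.09622956] [[-7.86729103e-01  6.17280955e-01 -4.64131128e-03]
 [ 6.17276121e-01  7.86742351e-01  2.58135883e-03]
 [ 5.24493979e-03 -8.34140513e-04 -9.99985897e-01]] [-0.32343382 -0.03532381  0.64804208]
```

View pics/scene1.png

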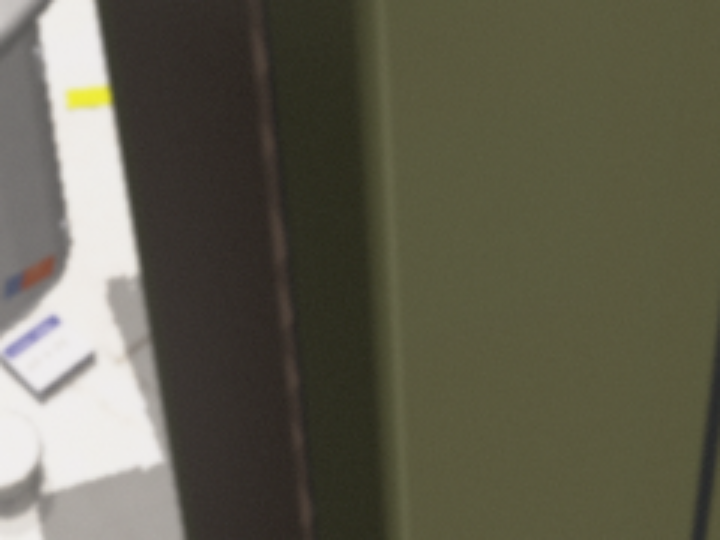

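View pics/top1.png

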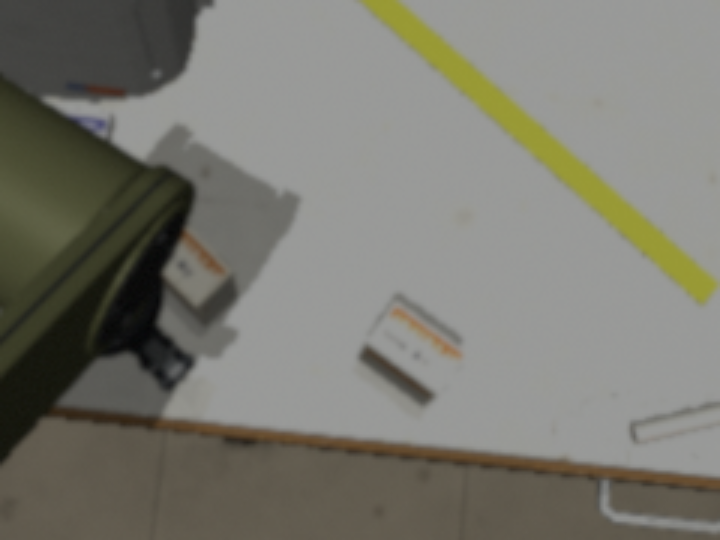

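>>> apply_moves(
  rows=[
    [0,0,0,-0.02,0,0,-0.5],
    [0,0,0,-0.03,0,0,-0.5],
    [0,0,0,-0.038,0,0,-0.5],
    [0,0,0,-0.046,0,0,-0.5],
    [0,0,0,-0.054,0,0,-0.5],
    [0,0,0,-0.062,0,0,-0.5],
    [0,0,0,-0.07,0,0,-0.5],
    [0,0,0,-0.076,0,0,-0.5],
    [0,0,0,-0.08,0,0,-0.5],
    [0,0,0,-0.08,0,0,-0.5],
    [0,0,0,-0.08,0,0,-0.5],
    [0,0,0,-0.08,0,0,-0.5],
  ],
)

```text
time_s: 4.98
ee_pos: [0.4639, -0.1978, 0.0971]
ee_rot: [[-0.787, 0.618, -0.001], [0.618, 0.787, 0.001], [0.001, -0.0, -1.0]]
contact_force: [0.3, -0.4, -0.4]
finger_gap: 0.0215
```

Run:
```python
from h import *
o=env.observe();print(o["time_s"],o["ee_pos"],o["contact_force"])
f=eyes.grab_frame("top");im=f["img"]
im=cv2.resize(im[180:360,230:470],None,fx=3,fy=3);cv2.imwrite(f"pics/top2.png",im[:,:,::-1])
f=eyes.grab_frame("wrist");cv2.imwrite(f"pics/wrist2.png",f["img"][:,:,::-1])
```

```text
4.9833 [ 0.46394602 -0.19783144  0.09706372] [ 0.30759842 -0.39452182 -0.44467356]
```

View pics/top2.png

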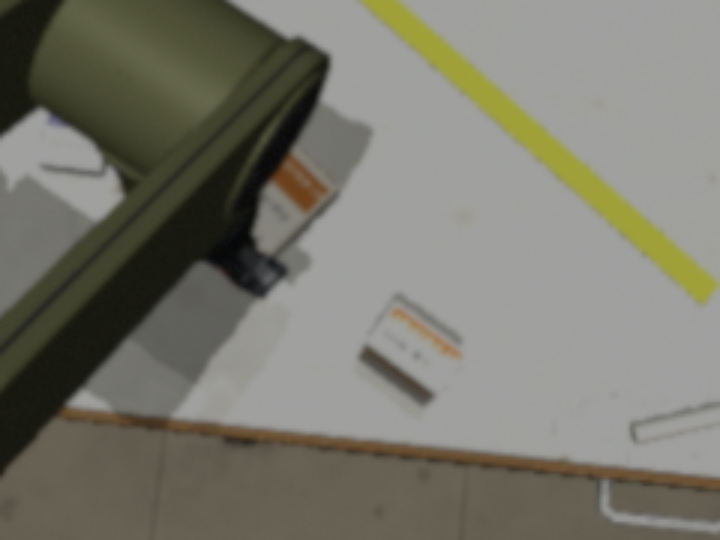

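View pics/wrist2.png

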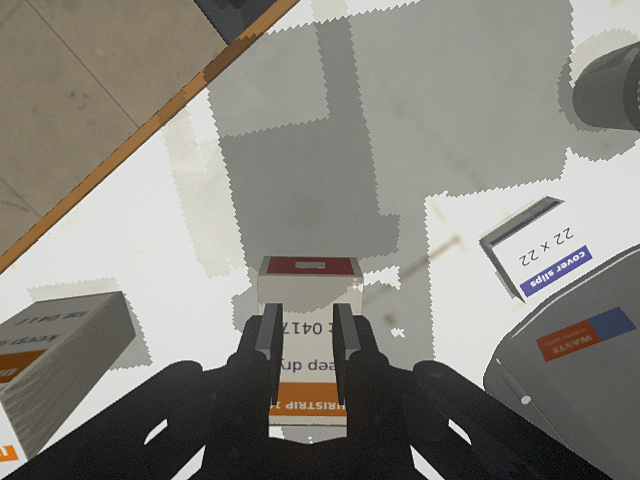

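>>> apply_moves(
  rows=[
    [0,0,0,0.01,0,-0.035,-0.5],
    [0,0,0,0.03,-0.02,-0.065,-0.5],
    [0,0,-4,0.035,-0.055,-0.075,-0.5],
    [0,0,-7,0.035,-0.09,-0.075,-0.5],
    [0,0,-7,0.025,-0.125,-0.075,-0.5],
    [0,0,-7,0.019,-0.16,-0.065,-0.5],
    [0,0,-7,0.019,-0.16,-0.03,-0.5],
    [0,0,-7,0.019,-0.16,0,-0.5],
    [0,0,-7,0.019,-0.16,0,-0.5],
    [0,0,-7,0.019,-0.16,0,-0.5],
    [0,0,-7,0.019,-0.16,0,-0.5],
  ],
)

```text
time_s: 6.0
ee_pos: [0.3512, -0.3123, 0.0981]
ee_rot: [[-0.856, 0.517, 0.0], [0.517, 0.856, -0.0], [-0.001, -0.0, -1.0]]
contact_force: [-0.0, -0.3, -0.0]
finger_gap: 0.0214
```

Run:
```python
from h import *
o=env.observe();print(o["time_s"],o["ee_pos"],o["contact_force"])
f=eyes.grab_frame("top");im=f["img"]
im=cv2.resize(im[180:360,230:470],None,fx=3,fy=3);cv2.imwrite(f"pics/top3.png",im[:,:,::-1])
f=eyes.grab_frame("wrist");cv2.imwrite(f"pics/wrist3.png",f["img"][:,:,::-1])
```

```text
6.0 [ 0.3512383  -0.3123132   0.09814034] [-0.04524495 -0.26298217 -0.02255873]
```

View pics/top3.png

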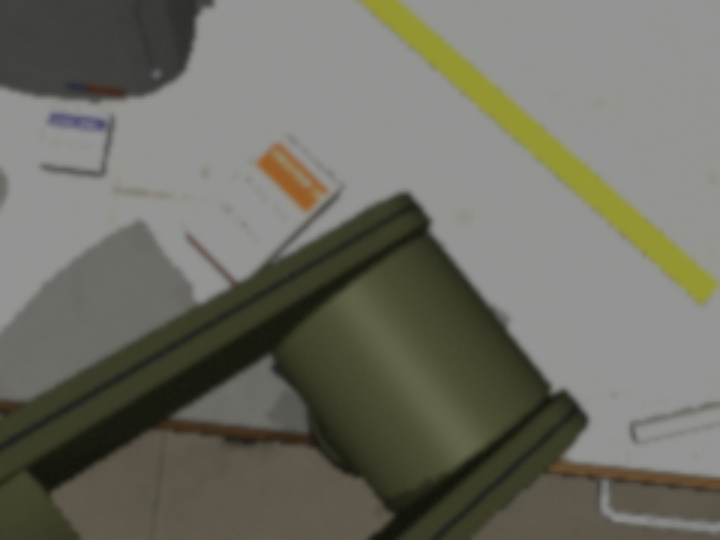

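View pics/wrist3.png

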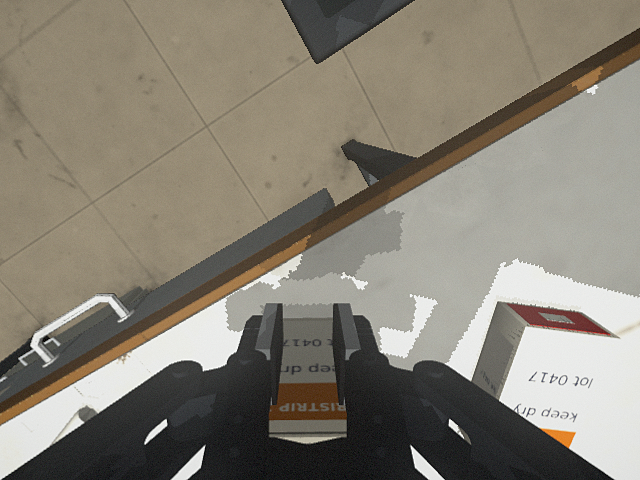

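>>> apply_moves(
  rows=[
    [0,0,0,-0.02,0,0,-0.5],
    [0,0,0,-0.03,0,0,-0.5],
    [0,0,0,-0.038,0,0,-0.5],
    [0,0,0,-0.046,0,0,-0.5],
    [0,0,0,-0.054,0,0,-0.5],
    [0,0,0,-0.062,0,0,-0.5],
    [0,0,0,-0.07,0,0,-0.5],
    [0,0,0,-0.076,0,0,-0.5],
    [0,0,0,-0.082,0,0,-0.5],
    [0,0,0,-0.082,0,0,-0.5],
    [0,0,0,-0.082,0,0,-0.5],
    [0,0,0,-0.082,0,0,-0.5],
    [0,0,0,-0.082,0,0,-0.5],
  ],
)

```text
time_s: 7.18
ee_pos: [0.4204, -0.3543, 0.0972]
ee_rot: [[-0.856, 0.517, -0.001], [0.517, 0.856, 0.001], [0.001, 0.0, -1.0]]
contact_force: [-0.1, 0.0, 0.5]
finger_gap: 0.0209
```

Run:
```python
from h import *
o=env.observe();print(o["time_s"],o["ee_pos"],o["contact_force"])
f=eyes.grab_frame("wrist");cv2.imwrite(f"pics/wrist4.png",f["img"][:,:,::-1])
f=eyes.grab_frame("top");im=f["img"]
im=cv2.resize(im[180:360,230:470],None,fx=3,fy=3);cv2.imwrite(f"pics/top4.png",im[:,:,::-1])
for fn in("boxes_of","pinpoint"):
    for q in("carton_1","carton_1_centre","stamp_centre"):
        try: print(fn,q,[(d["xyz"],d["p"]) for d in getattr(finder,fn)(f,q)])
        except Exception as e: print(fn,q,e)
```

```text
7.1833 [ 0.42044038 -0.35426212  0.09717558] [-0.08836808  0.02155129  0.50763702]
boxes_of carton_1 [([0.6705, -0.3183, 0.0055], 0.6), ([0.5355, -0.2269, 0.0369], 0.54)]
boxes_of carton_1_centre [([0.5323, -0.2295, 0.0374], 0.63)]
boxes_of stamp_centre [([0.5375, -0.2268, 0.0334], 0.57)]
pinpoint carton_1 []
pinpoint carton_1_centre [([0.5055, -0.2307, 0.0154], 0.84)]
pinpoint stamp_centre []
```

View pics/wrist4.png

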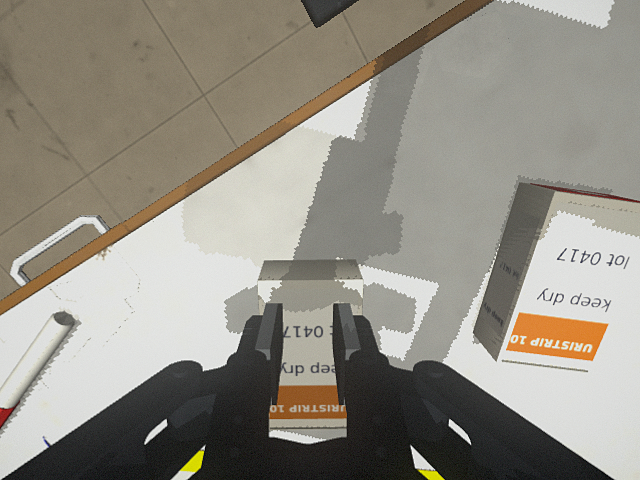

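View pics/top4.png

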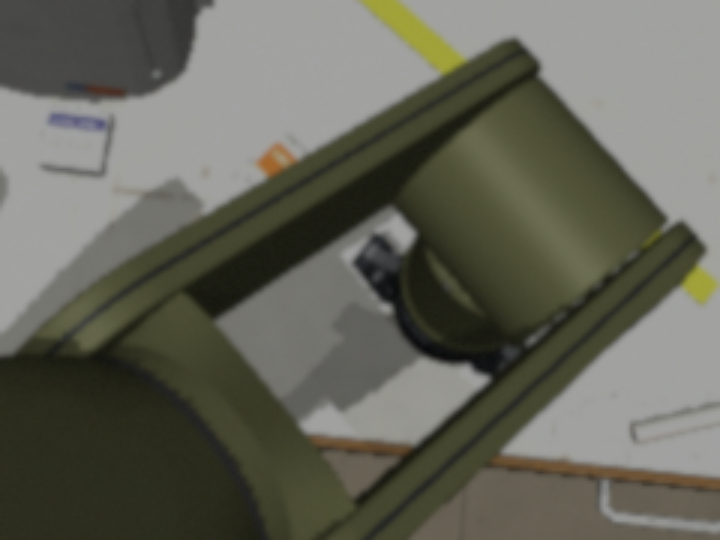

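>>> apply_moves(
  rows=[
    [0,0,0,0.03,0,-0.02,-0.5],
    [0,0,4,0.06,0.03,-0.03,-0.5],
    [0,0,7,0.09,0.06,-0.03,-0.5],
    [0,0,7,0.11,0.095,-0.03,-0.5],
    [0,0,7,0.11,0.13,-0.03,-0.5],
    [0,0,7,0.11,0.165,-0.03,-0.5],
    [0,0,7,0.11,0.165,-0.03,-0.5],
    [0,0,7,0.11,0.165,-0.03,-0.5],
    [0,0,7,0.11,0.165,-0.03,-0.5],
  ],
)

```text
time_s: 8.33
ee_pos: [0.4121, -0.1567, 0.1274]
ee_rot: [[-0.787, 0.616, -0.0], [0.616, 0.787, -0.001], [-0.0, -0.001, -1.0]]
contact_force: [-0.6, -0.5, -0.3]
finger_gap: 0.0211
```

Run:
```python
from h import *
o=env.observe();print(o["time_s"],o["ee_pos"],o["contact_force"])
f=eyes.grab_frame("wrist");print(f["hand_eye"],f["fx"],f["cx"],f["cy"],f["dist_coeffs"]);cv2.imwrite(f"pics/wrist5.png",f["img"][:,:,::-1])
f=eyes.grab_frame("top");im=f["img"]
im=cv2.resize(im[180:330,260:460],None,fx=4,fy=4,interpolation=cv2.INTER_CUBIC);cv2.imwrite(f"pics/top5.png",im[:,:,::-1])
for q in("carton_1_centre","stamp_centre"):
        print(q,[(d["xyz"],d["p"]) for d in finder.pinpoint(f,q)])
```

```text
8.3333 [ 0.41214248 -0.15672538  0.1273986 ] [-0.59181915 -0.45468412 -0.25091155]
[[-2.10463301e-04 -9.51429740e-01 -3.07865890e-01  7.82282673e-02]
 [ 9.99999975e-01 -1.76431293e-04 -1.38376213e-04  1.55606176e-04]
 [ 7.73380675e-05 -3.07865911e-01  9.51429753e-01 -1.30558970e-01]
 [ 0.00000000e+00  0.00000000e+00  0.00000000e+00  1.00000000e+00]] 372.7230142960621 307.3346163513792 249.69347359482703 [0.00198048 0.         0.         0.         0.        ]
carton_1_centre [([0.5041, -0.2293, 0.0179], 0.8)]
stamp_centre [([0.4686, -0.1939, 0.0169], 0.62)]
```

View pics/wrist5.png

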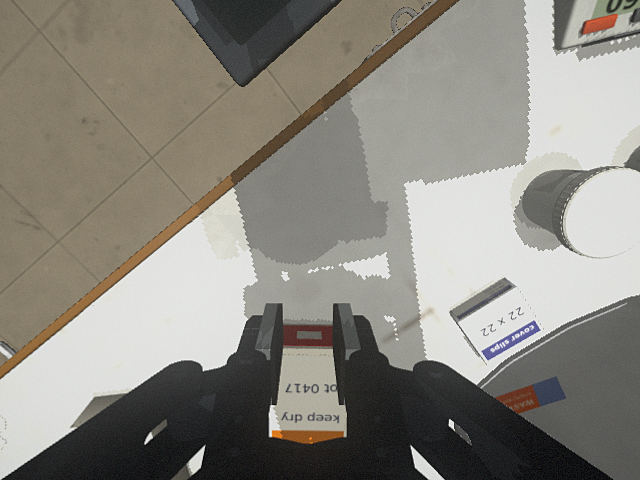

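View pics/top5.png

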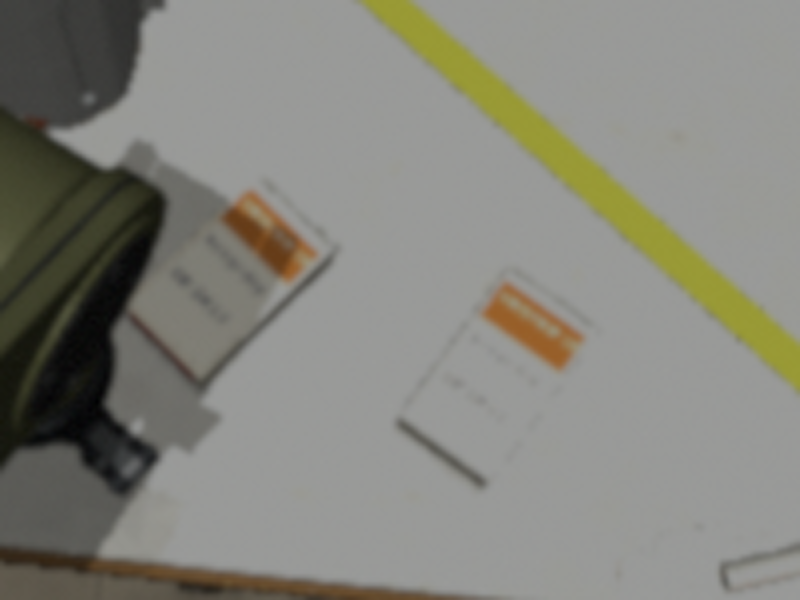

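Run:
```python
from h import *
s=eyes.grab_frame("scene");t=eyes.grab_frame("top")
print("scene base", ray(s,[(252,262),(245,280),(178,310),(165,300)],0).round(3))
print("top base z0", ray(t,[(293,200),(285,207),(240,210),(190,185)],0).round(3))
def tri(a,b):
    z=np.linspace(0,.6,601)
    A=np.array([ray(s,[a],k)[0] for k in z]);B=np.array([ray(t,[b],k)[0] for k in z])
    i=np.linalg.norm(A-B,axis=1).argmin();return A[i],B[i]
print("label panel corner R bottom",tri((215,187),(242,168)))
print("panel top R",tri((202,142),(238,130)))
print("body corner", tri((249,165),(299,163)))
im=cv2.imread("pics/top0.png");cv2.imwrite("pics/tm.png",cv2.resize(im[60:240,150:350],None,fx=3.3,fy=3.3))
im=cv2.imread("pics/scene0.png");cv2.imwrite("pics/sm.png",cv2.resize(im[40:320,0:280],None,fx=2.1,fy=2.1))
```

```text
scene base [[ 0.612 -0.155  0.   ]
 [ 0.586 -0.113  0.   ]
 [ 0.624  0.027  0.   ]
 [ 0.662  0.032  0.   ]]
top base z0 [[ 0.622 -0.159  0.   ]
 [ 0.603 -0.143  0.   ]
 [ 0.585 -0.04   0.   ]
 [ 0.633  0.088  0.   ]]
label panel corner R bottom (array([ 0.58573896, -0.09028088,  0.274     ]), array([ 0.57957371, -0.09486745,  0.274     ]))
panel top R (array([ 0.61154245, -0.09908828,  0.343     ]), array([ 0.6157958 , -0.09525128,  0.343     ]))
body corner (array([ 0.61718637, -0.18356717,  0.246     ]), array([ 0.61083084, -0.18833784,  0.246     ]))
```

View pics/tm.png

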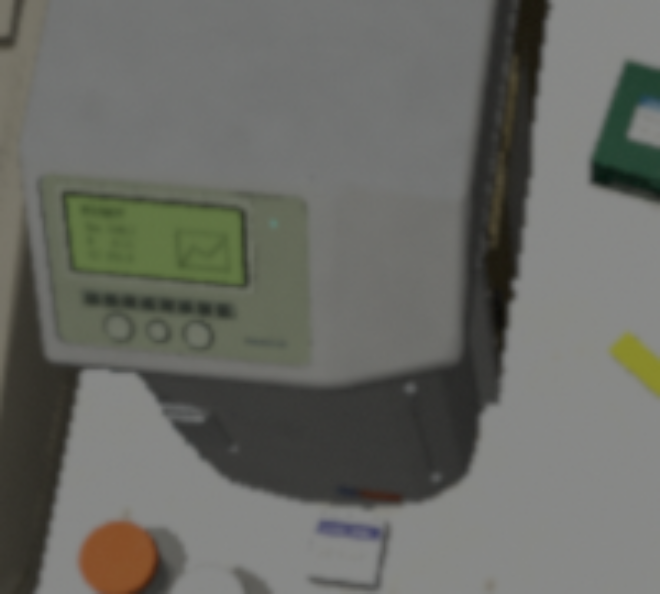

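View pics/sm.png

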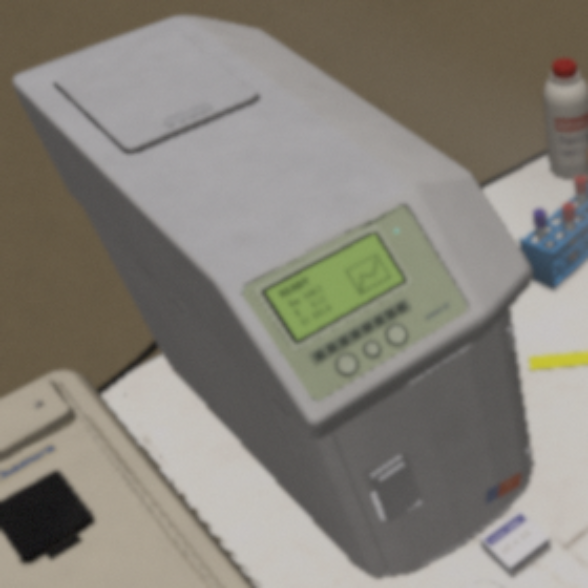

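Run:
```python
from h import *
t=eyes.grab_frame("top")
tcp=np.array([.4204,-.3543]);r=tcp/np.linalg.norm(tcp);l=np.array([-r[1],r[0]])
px=[(230+a/3,180+b/3) for a,b in((300,150),(515,40),(540,80),(690,222),(340,245),(400,205))]
for z in(.15,.25,.35,.45):
    P=ray(t,px,z)[:,:2]; print(z,"rad",(P@r).round(3),"lat",(P@l).round(3))
print(np.linalg.norm(tcp))
```

```text
0.15 rad [0.561 0.716 0.708 0.708 0.536 0.582] lat [ 0.14   0.096  0.065 -0.067  0.077  0.069]
0.25 rad [0.542 0.678 0.671 0.672 0.52  0.56 ] lat [ 0.121  0.082  0.055 -0.061  0.066  0.059]
0.35 rad [0.522 0.64  0.634 0.635 0.503 0.538] lat [ 0.103  0.069  0.046 -0.055  0.055  0.049]
0.45 rad [0.503 0.603 0.597 0.598 0.487 0.517] lat [ 0.084  0.056  0.036 -0.049  0.044  0.039]
0.5497860038233058
```

>>> apply_moves(
  rows=[
    [0,0,0,0,0,0.04,-0.5],
    [0,0,0,0,0,0.08,-0.5],
    [0,0,0,0,0,0.1,-0.5],
    [0,0,0,-0.01,0,0.102,-0.5],
    [0,0,0,-0.025,0,0.102,-0.5],
    [0,0,0,-0.037,0,0.102,-0.5],
    [0,0,0,-0.045,0,0.102,-0.5],
    [0,0,0,-0.052,0,0.102,-0.5],
    [0,0,0,-0.06,0,0.102,-0.5],
    [0,0,0,-0.07,0,0.102,-0.5],
    [0,0,0,-0.08,0,0.102,-0.5],
    [0,0,0,-0.09,0,0.102,-0.5],
    [0,0,0,-0.1,0,0.102,-0.5],
    [0,0,0,-0.11,0,0.102,-0.5],
    [0,0,0,-0.12,0,0.102,-0.5],
    [0,0,0,-0.13,0,0.102,-0.5],
    [0,0,0,-0.137,0,0.102,-0.5],
    [0,0,0,-0.14,0,0.102,-0.5],
    [0,0,0,-0.14,0,0.102,-0.5],
  ],
)

```text
time_s: 10.27
ee_pos: [0.5234, -0.2438, 0.0253]
ee_rot: [[-0.786, 0.618, 0.001], [0.618, 0.786, -0.001], [-0.001, 0.0, -1.0]]
contact_force: [0.7, -0.0, -1.0]
finger_gap: 0.0213
```

Run:
```python
from h import *
o=env.observe();print(o["time_s"],o["ee_pos"],o["contact_force"])
f=eyes.grab_frame("wrist");cv2.imwrite(f"pics/wrist6.png",f["img"][:,:,::-1])
f=eyes.grab_frame("top");im=f["img"]
im=cv2.resize(im[130:330,230:470],None,fx=3,fy=3,interpolation=cv2.INTER_CUBIC);cv2.imwrite(f"pics/top6.png",im[:,:,::-1])
for q in("carton_1_centre","stamp_centre"):
        print(q,[(d["xyz"],d["p"]) for d in finder.pinpoint(f,q)])
```

```text
10.2667 [ 0.52337545 -0.24384437  0.02526197] [ 0.69979675 -0.02092824 -0.99434985]
carton_1_centre [([0.5747, -0.2842, 0.0171], 0.9)]
stamp_centre []
```

View pics/top6.png

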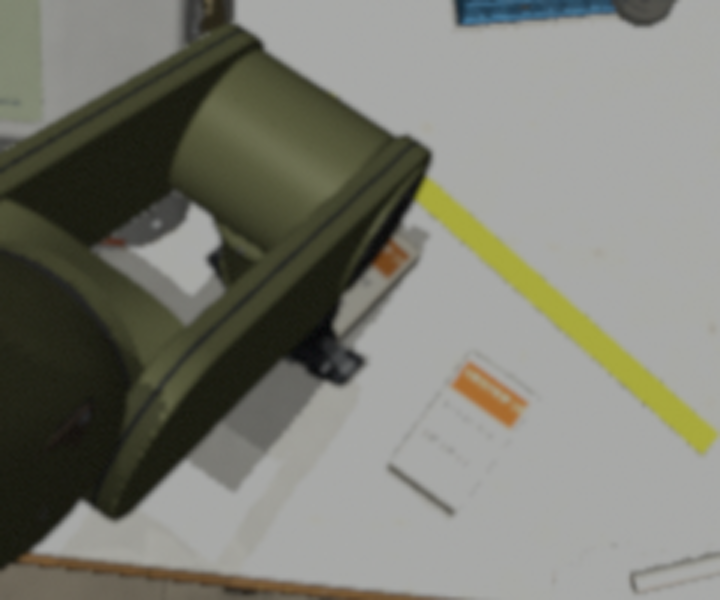

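View pics/wrist6.png

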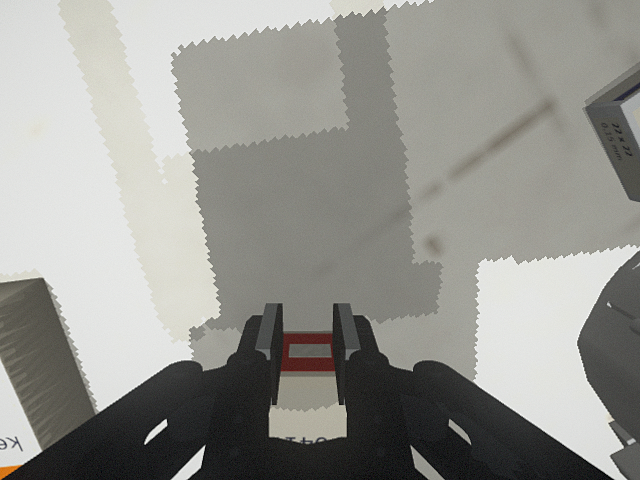

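Run:
```python
from h import *
t=eyes.grab_frame("top")
tcp=np.array([.5234,-.2438]);r=tcp/np.linalg.norm(tcp);l=np.array([-r[1],r[0]])
px=[(230+a/3,130+b/3) for a,b in((235,25),(262,45),(180,55),(405,137),(430,158),(0,168))]
for z in(.2,.25,.3,.35,.4):
    P=ray(t,px,z)[:,:2]; print(z,"rad",(P@r-np.linalg.norm(tcp)).round(3),"lat",(P@l).round(3),P.round(3).tolist())
s=eyes.grab_frame("scene");cv2.imwrite("pics/scene6.png",s["img"][:,:,::-1])
```

```text
0.2 rad [ 0.124  0.121  0.088  0.114  0.11  -0.035] lat [ 0.112  0.089  0.131 -0.02  -0.041  0.187] [[0.683, -0.195], [0.671, -0.214], [0.659, -0.163], [0.618, -0.31], [0.606, -0.327], [0.571, -0.06]]
0.25 rad [ 0.104  0.101  0.07   0.094  0.09  -0.045] lat [ 0.097  0.076  0.115 -0.026 -0.046  0.167] [[0.659, -0.2], [0.647, -0.217], [0.636, -0.169], [0.598, -0.308], [0.586, -0.323], [0.553, -0.073]]
0.3 rad [ 0.084  0.081  0.052  0.075  0.071 -0.055] lat [ 0.082  0.063  0.099 -0.033 -0.05   0.148] [[0.634, -0.204], [0.623, -0.221], [0.613, -0.176], [0.577, -0.305], [0.566, -0.32], [0.536, -0.086]]
0.35 rad [ 0.063  0.061  0.034  0.055  0.052 -0.065] lat [ 0.068  0.05   0.083 -0.039 -0.055  0.129] [[0.609, -0.209], [0.6, -0.224], [0.59, -0.183], [0.557, -0.302], [0.547, -0.316], [0.518, -0.1]]
0.4 rad [ 0.043  0.041  0.016  0.035  0.032 -0.076] lat [ 0.053  0.037  0.068 -0.045 -0.06   0.109] [[0.585, -0.214], [0.576, -0.228], [0.567, -0.189], [0.536, -0.3], [0.527, -0.312], [0.501, -0.113]]
```

View pics/scene6.png

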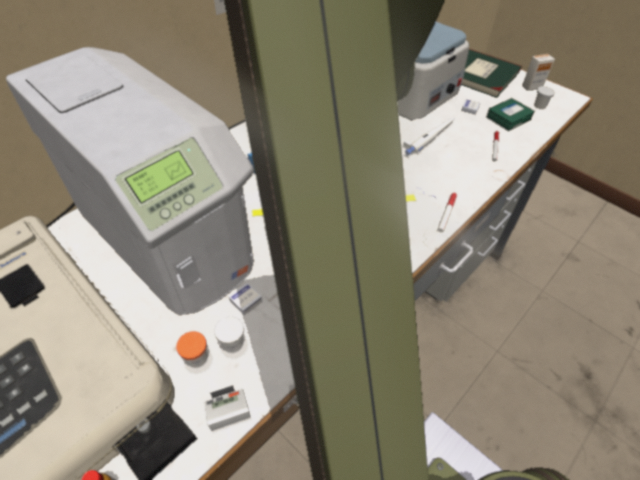

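>>> apply_moves(
  rows=[
    [0,0,0,-0.006,0,0,-0.5],
    [0,0,0,-0.015,0,0,-0.5],
    [0,0,0,-0.025,0,0,-0.5],
    [0,0,0,-0.035,0,0,-0.5],
    [0,0,0,-0.045,0,0,-0.5],
    [0,0,0,-0.055,0,0,-0.5],
    [0,0,0,-0.065,0,0,-0.5],
    [0,0,0,-0.075,0,0,-0.5],
    [0,0,0,-0.085,0,0,-0.5],
    [0,0,0,-0.092,0,0,-0.5],
    [0,0,0,-0.096,0,0,-0.5],
    [0,0,0,-0.099,0,0,-0.5],
    [0,0,0,-0.099,0,0,-0.5],
    [0,0,0,-0.099,0,0,-0.5],
  ],
)

```text
time_s: 11.73
ee_pos: [0.6001, -0.3042, 0.0252]
ee_rot: [[-0.787, 0.617, -0.0], [0.617, 0.787, -0.0], [-0.0, -0.0, -1.0]]
contact_force: [0.3, 0.7, 0.3]
finger_gap: 0.0212
```

>>> apply_moves(
  rows=[
    [0,0,0,0.03,0,0,-0.5],
    [0,0,0,0.06,0,-0.02,-0.5],
    [0,0,0,0.09,0,-0.05,-0.5],
    [0,0,0,0.12,0,-0.07,-0.5],
    [0,0,0,0.16,0,-0.09,-0.5],
    [0,0,0,0.19,0,-0.1,-0.5],
    [0,0,0,0.21,0,-0.1,-0.5],
    [0,0,0,0.21,0,-0.1,-0.5],
    [0,0,0,0.21,0,-0.1,-0.5],
  ],
)

```text
time_s: 12.48
ee_pos: [0.4339, -0.1736, 0.1259]
ee_rot: [[-0.787, 0.617, 0.001], [0.617, 0.787, -0.0], [-0.001, 0.0, -1.0]]
contact_force: [-0.3, -0.1, 0.8]
finger_gap: 0.0215
```

Run:
```python
from h import *
o=env.observe();print(o["time_s"],o["ee_pos"],o["contact_force"])
f=eyes.grab_frame("top");im=f["img"]
cv2.imwrite(f"pics/top7.png",cv2.resize(im[130:330,250:490],None,fx=3,fy=3,interpolation=cv2.INTER_CUBIC)[:,:,::-1])
n=np.array([.794,-.608])
for q in("carton_1_centre","stamp_centre"):
    for d in finder.pinpoint(f,q): print(q,d["xyz"],d["p"],n@np.array(d["xyz"][:2])-.7277)
for d in finder.outline_of(f,"carton_1"):
    v,u=np.nonzero(d["pixels"]);P=ray(f,np.c_[u,v],.035)[:,:2];r=cv2.minAreaRect(P.astype(np.float32)*1000)
    print(d["p"],r,n@np.array(r[0])/1000-.7277)
```

```text
12.4833 [ 0.43389077 -0.1736302   0.12591981] [-0.31757211 -0.0547125   0.80146569]
carton_1_centre [0.6503, -0.344, 0.0168] 0.92 -0.0022098000000000395
stamp_centre [0.6125, -0.3127, 0.0163] 0.58 -0.051253400000000005
0.82 ((464.1982421875, -378.0507507324219), (62.16476058959961, 110.1948471069336), 57.59685516357422) -0.12927173925781255
0.61 ((646.7744750976562, -340.77850341796875), (64.5344467163086, 112.9331283569336), 51.607627868652344) -0.006967736694335924
```

View pics/top7.png

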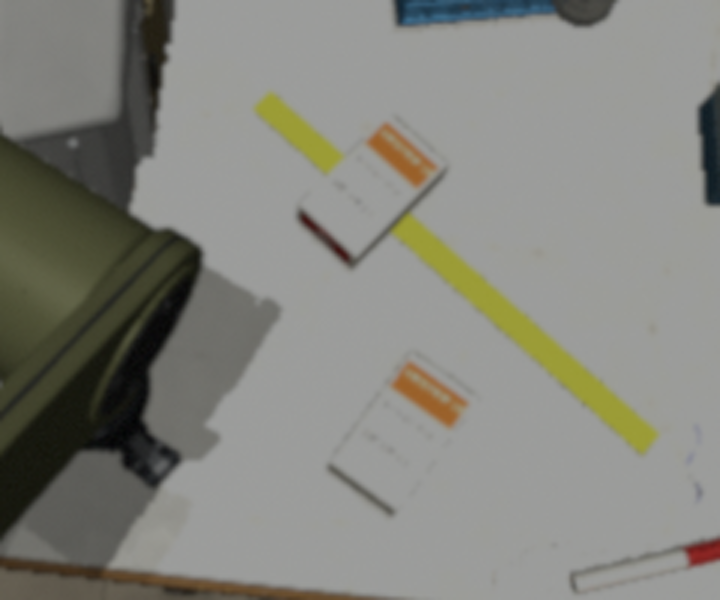

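Run:
```python
from h import *
f=eyes.grab_frame("top")
for q in ["white_cup","orange_cup","cover_glass","red_marker","timer"]:
    print(q,[d["xyz"] for d in finder.boxes_of(f,q)][:1])
print(ticket.hand_in())
```

```text
white_cup [[0.4842, -0.0056, 0.0534]]
orange_cup []
cover_glass []
red_marker [[0.3915, -0.5719, 0.0175]]
timer [[0.3962, 0.0739, 0.0183]]
the job is handed in; nothing more can be done
None
```

The job is handed in, with both cartons on their backs and the stamped one lying across the dispatch line. It took about 12.5 s of the 51 s allowed.

- **Tipping:** I tipped the left carton first, and its underside showed the red stamp in the wrist camera. The right carton went second, and its underside was blank.
- **Push:** I then pushed the stamped carton about 188 mm along its own axis, with both fingertips low on its underside, and backed the arm away.
- **Stamped carton:** The last top view puts its centre 2 mm (network point) to 7 mm (outline fit) short of the tape's middle. The limit is 20 mm. Its long side is within about 0.02 rad of square across the tape, and it is about 0.08 m along the tape from its centre.
- **Other carton:** Its centre is about 129 mm short of the line.
- **Bystanders:** The white cup, marker and timer read within 4 to 7 mm of where they started, about what the network's error explains. In the last check the network did not find the orange cup or the cover-glass box, with the arm blocking part of the view. I therefore did not re-measure those two, but the fingertips never went near them.
- **Contact:** The wrist force was about 2 N or less at every reading. Those readings were taken at the end of each move, not during the pushes.

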